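# Put the tube-notching hole saws away on their storage rack

## Robot

A 7-joint arm with a two-finger parallel gripper is mounted at the origin on the work surface. World frame = base frame: x ahead of the robot, y to its left, z up, the work surface at z = 0. Lengths are in m, angles in degrees, forces in N, time in s.
With the tool pointing down it reaches from about 0.425 to 0.975 m from the base axis. Payload 16.7 kg.
Tool frame: the origin (TCP) lies where the fingers leave the gripper's body, on its centre line; the fingertips stand 73 mm ahead of it and the grasp point (between the pads) lies 54 mm ahead of it; z points along the fingers, y is the line along which they close (so a half turn about z gives the same grasp; the last joint's range is limited). The gripper opens to 85 mm and grips with 20 to 120 N. Pads are 22 mm wide; open, the fingers measure 114 mm over their backs; the gripper's body (76 mm by 85 mm) begins 54 mm behind the grasp point. The pads swing forward as they close: fully open they stand 13 mm farther back than shut.
Start: joints at [-80.701, 24.414, 4.234, 92.017, -1.954, 63.644, -3.845], TCP at [0.207, 0.642, 0.304] pointing down, gripper open.
Joint ranges: [-163.25, 163.25], [-28.42, 122.38], [-70.27, 78.77], [12.13, 141.07], [-58.53, 238.53], [9.26, 117.41], [-156.51, 156.51]. Speed limits (degrees/s): [108.29, 108.29, 136.94, 136.94, 172.46, 172.46, 172.46].

## Interface

Orientations are given as a 3x3 rotation matrix whose columns are the frame's x, y, z axes.
In Python, from workcell import robot, kin, imaging, job_done gives the robot as it stands. Calls block until the motion is done:
- robot.reach(position, orientation): joint-space move of the TCP to a pose.
- robot.move_linear(position, feed=0.15, rotation=None, threshold=None): straight line of the TCP; rotation=None keeps the orientation; feed is the mean speed in m/s. With threshold (N) it stops when the force on the tool has changed by that much, and returns True; else False.
- robot.move_joints(angles): joint-space move.
- robot.open_gripper() and robot.gripper_close(f_grip=None): open the fingers fully, or close them until they stop; f_grip is the grip in N (None keeps the last).
- robot.wait(seconds).
- kin.solve_ik(position, orientation): joint angles nearest the present ones, or None.
- imaging.camera(name): name is "side" or "top" or "wrist"; returns the picture (400x640x3 uint8, red, green, blue); there is no depth.
- imaging.camera_info(name): a dict with "intrinsics" (3x3 intrinsics, pixels), "dist" ([k1, k2, p1, p2, k3] as OpenCV has them; the pictures are not rectified), "world_from_camera" (4x4, takes a point from camera to world coordinates). Camera axes: x right, y down, z forward; pixel columns grow to the right and rows downward; lengths in m; the calibration is good to about 2 mm. A picture is of the moment at which its call begins: read the wrist's pose just before it. camera_info takes no time and is no camera call; for the wrist camera it gives the pose at the moment of the call.
A pose or a line that the arm cannot do raises robot.MotionError and nothing moves.
- job_done(): hands the job in; it is judged then, once.
Trained networks look in the newest picture that a camera, given by its name, has taken for a name from the list of things; names that differ only in an ending like _2 or _b are one class to them, and where a whole thing is asked for, a point or a joint stands for the part that bears it (a point fixed in the world has none). Each returns a list of dicts, best first, with "score" (0 to 1); they miss things now and then, are a little off and sometimes report something else, mostly with a low value. They report only what shows in the picture. A call takes as long as a camera call.
- imaging.find_in(target, camera): "rect" ([left, top, right, bottom] in pixels, round what is visible of it).
- imaging.masks_of(target, camera): "pixels" (400x640 bool, what is visible of it) and "rect" ([left, top, right, bottom] in pixels, round what is visible of it).
- imaging.place_of(target, camera): "at" ([column, row] in pixels: a listed point, or the origin of a listed thing).
Readings, each from a call of its own:
- robot.read_t(): time.
- robot.read_qpos(): joint angles.
- robot.read_joint_vel(): joint speeds.
- robot.read_tau(): joint torques, N m.
- robot.read_tcp_pos(): TCP position.
- robot.read_ee_rot(): TCP orientation.
- robot.read_ft_force(): force on the tool from outside, world axes, zero at the start.
- robot.read_ft_torque(): the same for the moment, N m.
- robot.read_gripper_width(): finger opening in m.
- robot.read_finger_force(): force on a finger pad.
Only numpy, scipy, OpenCV 4.12 (cv2) and the standard library are available. Lean on these libraries where they do the work, as an engineer would, in place of code of your own. Each camera call takes 0.05 s, during which the arm holds its last target. There are 200 camera calls.

## Task

Put the four hole saws away: move each from the black carry rack to the white storage rack, teeth down over the post on the disc with the ring of its own colour and size, centred on that disc and sitting flat on it. Set each one down gently, as the teeth chip if a saw is dropped, and leave the spray can and the magnetic square where they are.

Things in the scene. Friction and masses are not known exactly. Their poses are not given: they have to be found in the camera images.
- red_saw: red hole saw, a steel cup standing mouth and teeth down: outside dia 34 mm, inside dia 30, height 48, inside depth 42, about 100 g; red cap with black arbor hole. Origin: centre of the mouth at the tooth tips (underside), z up; yaw means nothing. Start: the 4 saws in a straight row, any order, 80 mm centres, on a black rack, deck 20 mm above the table, 70 wide, 360 long, end plates 45 high.
- yellow_saw: yellow hole saw, a steel cup standing mouth and teeth down: outside dia 43 mm, inside dia 39, height 48, inside depth 42, about 140 g; yellow cap with black arbor hole. Origin: centre of the mouth at the tooth tips (underside), z up; yaw means nothing. At the start over a 12 mm post reaching 30 mm above the rack's deck: lift it straight up more than 30 mm before moving sideways.
- blue_saw: blue hole saw, a steel cup standing mouth and teeth down: outside dia 52 mm, inside dia 48, height 48, inside depth 42, about 180 g; blue cap with black arbor hole. Origin: centre of the mouth at the tooth tips (underside), z up; yaw means nothing. Starts over a post like the others. The rack's long sides are open: fingers closing across the row have room.
- green_saw: green hole saw, a steel cup standing mouth and teeth down: outside dia 61 mm, inside dia 57, height 48, inside depth 42, about 220 g; green cap with black arbor hole. Origin: centre of the mouth at the tooth tips (underside), z up; yaw means nothing. Starts over a post like the others; 80 mm pitch leaves little room for fingers between neighbours along the row.
- red_place: place of the red saw: fixed disc, dia 40 mm, 4 mm thick, red with a white middle, with an upright 12 mm steel post at its centre, domed tip 30 mm above the disc's top. Origin: centre of the disc's underside, 20 mm above the table, z up, y along the row. A seated saw's origin is 4 mm above it. The 4 places: a straight row, any order, 80 mm centres, on a white rack shaped like the black one.
- yellow_place: place of the yellow saw: fixed disc, dia 49 mm, 4 mm thick, yellow with a white middle, with an upright 12 mm steel post at its centre, domed tip 30 mm above the disc's top. Origin: centre of the disc's underside, 20 mm above the table, z up, y along the row. A seated saw's origin is 4 mm above it. The two racks are roughly parallel, rows roughly along world y; either may be the nearer.
- blue_place: place of the blue saw: fixed disc, dia 58 mm, 4 mm thick, blue with a white middle, with an upright 12 mm steel post at its centre, domed tip 30 mm above the disc's top. Origin: centre of the disc's underside, 20 mm above the table, z up, y along the row. A seated saw's origin is 4 mm above it. Long sides open; end plates 45 mm high; an arbor is clipped low on one side.
- green_place: place of the green saw: fixed disc, dia 67 mm, 4 mm thick, green with a white middle, with an upright 12 mm steel post at its centre, domed tip 30 mm above the disc's top. Origin: centre of the disc's underside, 20 mm above the table, z up, y along the row. A seated saw's origin is 4 mm above it. Row as for the other places.
- spray_can: bystander: upright yellow and grey aerosol can with red cap, 53 mm in diameter, 188 mm tall, loose, to one side of the racks; origin: centre of its underside, z up
- magnet_square: bystander: red magnetic welding square lying flat on the table, about 100 mm by 60 mm, 15 mm thick, loose, to the other side of the racks; origin: middle of its long edge bar, underside

How it is judged:
By the outcome, as a careful person would: the job done as asked, in the order asked, and still so for the second after the job is handed in, with the robot touching nothing.
It also fails if it takes over 93 s, if anything falls off the work surface, if the arm or the gripper's body presses on something with over 40 N, if the wrist force passes 120 N, or if a joint passes its speed limit or range.

## Working session

There is one attempt and no reset: what is moved stays moved. The work goes in short steps, each a Python script; the robot and the scene stay as the last script left them, time stands still between calls to the robot, and variables do not carry over. Pictures are saved under pics/ and viewed, at most 14 in all, crops included, and the job is handed in when it is done.

```bash
mkdir -p pics; ls; python3 - <<'E'
from workcell import robot, imaging
import cv2, numpy as np
ims=[]
for c in ("top","side"):
    im=imaging.camera(c); cv2.imwrite(f"pics/{c}0.png",im[...,::-1])
    i=imaging.camera_info(c); print(c,np.round(i["intrinsics"],1).tolist(),i["dist"],np.round(i["world_from_camera"],3).tolist())
    for n in ["red","yellow","blue","green"]:
        for s in ("_saw","_place"):
            r=imaging.place_of(n+s,c); print(c,n+s,[(np.round(a["at"],1).tolist(),round(a["score"],2)) for a in r[:2]])
print(robot.read_t(),robot.read_ee_rot())
E
```

```text
pics
top [[511.0, 0.0, 323.5], [0.0, 511.0, 204.6], [0.0, 0.0, 1.0]] [-0.16247785  0.          0.          0.          0.        ] [[-0.017, -0.989, 0.147, 0.379], [-1.0, 0.021, 0.022, -0.023], [-0.024, -0.146, -0.989, 1.256], [0.0, 0.0, 0.0, 1.0]]
top red_saw [([241.1, 243.0], 0.48)]
top red_place []
top yellow_saw [([275.7, 238.5], 0.61)]
top yellow_place [([338.0, 177.9], 0.65)]
top blue_saw [([341.5, 246.9], 0.77)]
top blue_place [([308.6, 174.0], 0.65)]
top green_saw [([306.5, 246.9], 0.78)]
top green_place [([373.7, 177.4], 0.59)]
side [[386.8, 0.0, 324.9], [0.0, 386.8, 197.3], [0.0, 0.0, 1.0]] [-0.04437596  0.          0.          0.          0.        ] [[0.712, -0.485, 0.508, 0.063], [-0.702, -0.492, 0.515, -0.473], [-0.0, -0.723, -0.69, 0.675], [0.0, 0.0, 0.0, 1.0]]
side red_saw [([277.0, 190.1], 0.73), ([257.8, 173.6], 0.66)]
side red_place [([415.4, 226.7], 0.53)]
side yellow_saw [([274.5, 192.5], 0.67)]
side yellow_place [([387.1, 206.4], 0.53), ([362.0, 192.0], 0.52)]
side blue_saw [([317.3, 230.6], 0.73), ([457.6, 336.7], 0.61)]
side blue_place [([340.7, 176.5], 0.77), ([365.7, 192.4], 0.29)]
side green_saw [([293.9, 208.2], 0.74)]
side green_place [([388.2, 206.8], 0.83)]
0.9 [[-9.51756951e-01  3.06852905e-01 -1.39921645e-05]
 [ 3.06852905e-01  9.51756952e-01  6.88429733e-06]
 [ 1.54296064e-05  2.25864154e-06 -1.00000000e+00]]
```

View pics/top0.png

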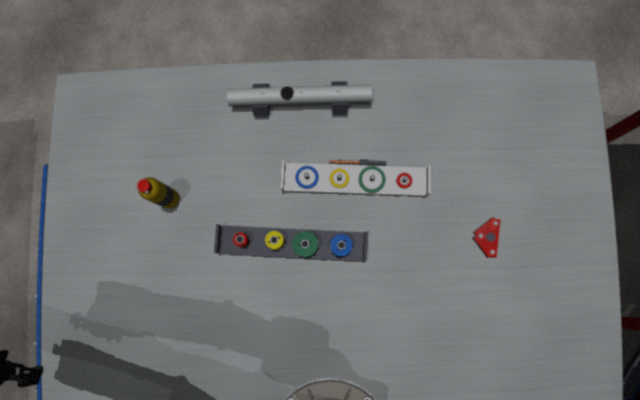

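View pics/side0.png

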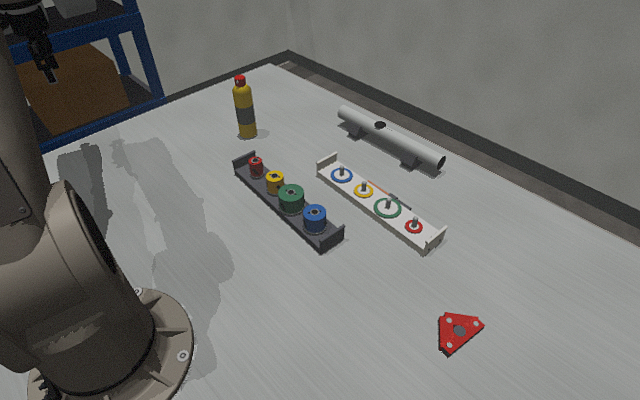

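```bash
cat > h.py <<'E'
from workcell import robot, kin, imaging, job_done
import cv2, numpy as np
HUE={"red":(0,),"yellow":(27,),"green":(75,),"blue":(110,)}
def to_world(px,info,z):
    K,d,T=[np.asarray(info[k]) for k in("intrinsics","dist","world_from_camera")]
    n=cv2.undistortPoints(np.float64(px).reshape(-1,1,2),K,d).reshape(-1,2)
    r=np.c_[n,np.ones(len(n))]@T[:3,:3].T
    return T[:3,3]+r*((z-T[2,3])/r[:,2])[:,None]
def to_px(P,info):
    T=np.linalg.inv(info["world_from_camera"])
    return cv2.projectPoints(np.float64(P).reshape(-1,1,3),cv2.Rodrigues(T[:3,:3])[0],T[:3,3],np.float64(info["intrinsics"]),np.float64(info["dist"]))[0].reshape(-1,2)
def R_down(yaw):  # tool y axis at angle yaw from world x, z down
    c,s=np.cos(yaw),np.sin(yaw)
    return np.array([[-s*-1*-1,c,0],[c,s,0],[0,0,-1.]])
E
python3 - <<'E'
from h import *
i=imaging.camera_info("top")
S={"red":(241,240),"yellow":(275,240),"green":(306,244),"blue":(341,245)}
D={"blue":(307,177),"yellow":(340,178),"green":(372,179),"red":(404,180)}
for k in S: print(k,to_world(S[k],i,.068)[0].round(3),to_world(D[k],i,.024)[0].round(3))
w=imaging.camera_info("wrist"); T=np.eye(4);T[:3,:3]=robot.read_ee_rot();T[:3,3]=robot.read_tcp_pos()
print((np.linalg.inv(T)@w["world_from_camera"]).round(3),np.round(w["intrinsics"],1).tolist())
print(np.linalg.det(R_down(.1)),R_down(.1))
for y in(0,np.pi):
  print(kin.solve_ik([.5,0.1,.4],R_down(y)))
E
```

```text
red [0.476 0.198 0.068] [ 0.619 -0.195  0.024]
yellow [0.474 0.118 0.068] [ 0.627 -0.038  0.024]
green [0.464 0.045 0.068] [ 0.623 -0.116  0.024]
blue [ 0.46  -0.036  0.068] [0.632 0.043 0.024]
[[ 0.    -0.949 -0.314  0.082]
 [ 1.     0.    -0.    -0.001]
 [ 0.    -0.314  0.949 -0.071]
 [ 0.     0.     0.     1.   ]] [[337.1, 0.0, 324.8], [0.0, 337.1, 200.8], [0.0, 0.0, 1.0]]
1.0000000000000002 [[-0.09983342  0.99500417  0.        ]
 [ 0.99500417  0.09983342  0.        ]
 [ 0.          0.         -1.        ]]
[-55.06265521   3.71301074  39.04379284 107.50495408  -2.49398174
  69.62740528 -15.20905374]
[ 34.76338103  10.80509639 -59.41545556 103.12166034   9.79349466
  71.5854575  152.67773358]
```

```bash
python3 - <<'E'
from h import *
robot.reach([.53,.0,.27],R_down(np.pi/2))
i=imaging.camera_info("wrist"); im=imaging.camera("wrist")
cv2.imwrite("pics/w1.png",im[...,::-1]); np.savez("w1.npz",im=im,**i)
print(robot.read_t(),robot.read_qpos().round(1))
E
```

```text
3.5 [-39.   15.1  38.  114.3 -11.4  54.3  94.7]
```

View pics/w1.png

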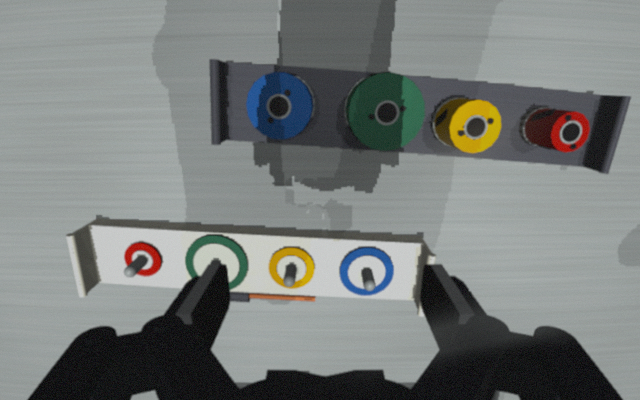

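```bash
cat >> h.py <<'E'
def ellipse_c(mask):
    c,_=cv2.findContours(mask.astype(np.uint8),cv2.RETR_EXTERNAL,cv2.CHAIN_APPROX_NONE)
    return cv2.fitEllipse(cv2.convexHull(max(c,key=cv2.contourArea)))
def ring_centre(im,info,col,guess,z,rmax):
    """outer ellipse of coloured disc near guess"""
    hsv=cv2.cvtColor(im,cv2.COLOR_RGB2HSV).astype(int)
    h,s,v=hsv[...,0],hsv[...,1],hsv[...,2]
    m=(np.abs((h-HUE[col][0]+90)%180-90)<14)&(s>90)&(v>40)
    yy,xx=np.mgrid[:400,:640]; m&=np.hypot(xx-guess[0],yy-guess[1])<rmax
    e=ellipse_c(m); return to_world(e[0],info,z)[0],e
def hole_centre(im,info,guess,z=.068,r=17):
    s=cv2.cvtColor(im,cv2.COLOR_RGB2HSV)[...,1]
    yy,xx=np.mgrid[:400,:640]
    m=(np.hypot(xx-guess[0],yy-guess[1])<r)&(s<90)
    m=cv2.morphologyEx(m.astype(np.uint8),cv2.MORPH_OPEN,np.ones((5,5)))
    e=ellipse_c(m); return to_world(e[0],info,z)[0],e
def fit_row(P):
    """P: ordered Nx2 along row, 80 mm pitch -> fitted points, direction, residuals"""
    P=np.array(P)[:,:2]; c=P.mean(0); t=(np.arange(4)-1.5)*.08
    d=t@(P-c); d/=np.linalg.norm(d); F=c+t[:,None]*d
    return F,d,P-F
E
cat > an.py <<'E'
from h import *
def analyse(im,i,S,D,tag):
    out=im.copy(); P=[];Q=[]
    for k,g in S.items():
        p,e=hole_centre(im,i,g); P.append(p); cv2.ellipse(out,e,(255,0,255),1)
    for k,g in D.items():
        p,e=ring_centre(im,i,k,g,.024,48); Q.append(p); cv2.ellipse(out,e,(255,0,255),1)
    cv2.imwrite(f"pics/{tag}.png",out[...,::-1])
    for n,X,ks in(("saw",P,S),("disc",Q,D)):
        F,d,r=fit_row(X); print(n,list(ks),(F*1000).round(1).tolist(),"ang",np.degrees(np.arctan2(*d[::-1])).round(2),"res",(r*1000).round(1).tolist())
E
python3 - <<'E'
from an import *
z=np.load("w1.npz"); 
S={"blue":(280,106),"green":(386,112),"yellow":(476,127),"red":(570,131)}
D={"red":(143,260),"green":(217,262),"yellow":(292,267),"blue":(367,270)}
analyse(z["im"],z,S,D,"a1")
saws=np.array([to_world(g,z,.068)[0] for g in S.values()]); discs=np.array([to_world(g,z,.024)[0] for g in D.values()])
robot.move_linear([.60,.0,.27],feed=.2)
i=imaging.camera_info("wrist"); im=imaging.camera("wrist")
np.savez("w2.npz",im=im,**i)
S2=dict(zip(S,to_px(saws,i))); D2=dict(zip(D,to_px(discs,i)))
analyse(im,i,S2,D2,"a2"); print(robot.read_t())
E
```

```text
saw ['blue', 'green', 'yellow', 'red'] [[459.3, -34.7], [465.8, 45.0], [472.3, 124.7], [478.8, 204.5]] ang 85.32 res [[0.3, -0.9], [-1.5, 4.4], [2.5, -2.7], [-1.3, -0.7]]
disc ['red', 'green', 'yellow', 'blue'] [[617.9, -194.7], [622.4, -114.8], [626.8, -34.9], [631.2, 44.9]] ang 86.82 res [[0.3, -0.0], [-0.5, 0.0], [0.2, -0.0], [0.0, 0.0]]
saw ['blue', 'green', 'yellow', 'red'] [[459.1, -34.9], [465.6, 44.8], [472.0, 124.6], [478.5, 204.3]] ang 85.35 res [[0.3, -0.9], [-1.6, 4.2], [2.4, -2.6], [-1.2, -0.6]]
disc ['red', 'green', 'yellow', 'blue'] [[618.0, -194.6], [622.4, -114.7], [626.8, -34.9], [631.3, 45.0]] ang 86.82 res [[0.2, -0.0], [-0.3, 0.1], [0.1, -0.0], [0.0, -0.0]]
4.05
```

View pics/a2.png

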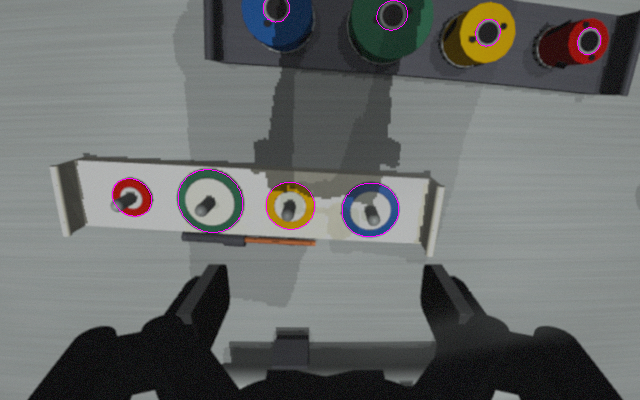

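```bash
cat > mv.py <<'E'
from h import *
SAW={"blue":(.4595,-.0357),"green":(.4641,.0491),"yellow":(.4746,.1221),"red":(.4774,.2038)}
DISC={"red":(.6180,-.1947),"green":(.6224,-.1148),"yellow":(.6268,-.0349),"blue":(.6312,.0449)}
RS,RD=R_down(np.radians(-4.7)),R_down(np.radians(-3.2))
ZG,UP=.110,.195
def transfer(k,corr=(0,0)):
    s=SAW[k]; d=np.add(DISC[k],corr)
    robot.open_gripper()
    robot.reach([*s,UP],RS)
    robot.move_linear([*s,ZG],feed=.12)
    robot.gripper_close(40)
    print(k,"grip width",robot.read_gripper_width(),"ff",robot.read_finger_force())
    robot.move_linear([*s,UP],feed=.12)
    print("held",robot.read_gripper_width(),robot.read_ft_force().round(2))
    robot.move_linear([*d,UP],feed=.2,rotation=RD)
    robot.move_linear([*d,ZG+.010],feed=.12)
    hit=robot.move_linear([*d,ZG+.003],feed=.015,threshold=4)
    print("hit",hit,"z",robot.read_tcp_pos().round(4),robot.read_ft_force().round(2),"t",robot.read_t())
def release(k,corr=(0,0)):
    robot.open_gripper()
    p=robot.read_tcp_pos(); robot.move_linear([p[0],p[1],UP],feed=.15)
E
python3 - <<'E'
from mv import *
print(robot.read_t()); transfer("yellow")
E
```

```text
4.05
yellow grip width 0.0422911780075952 ff 38.787181824445724
held 0.042296141045130055 [ 0.24 -0.31 -0.82]
hit True z [ 0.6271 -0.0348  0.1147] [-0.94  0.22  8.02] t 10.4333
```

```bash
cat > chk.py <<'E'
from an import *
from mv import DISC
def check(keys,tag):
    robot.reach([.60,.0,.27],R_down(np.pi/2))
    i=imaging.camera_info("wrist"); im=imaging.camera("wrist"); out=im.copy()
    for k in keys:
        g=to_px([*DISC[k],.072],i)[0]
        p,e=hole_centre(im,i,g,.072); cv2.ellipse(out,e,(255,0,255),1); print(k,"saw-disc mm",((p[:2]-DISC[k])*1000).round(1))
    cv2.imwrite(f"pics/{tag}.png",out[...,::-1]); print(robot.read_t())
E
python3 - <<'E'
from mv import *; from chk import check
release("yellow"); check(["yellow"],"c1")
E
```

```text
yellow saw-disc mm [-1.3 -0.9]
12.8667
```

View pics/c1.png

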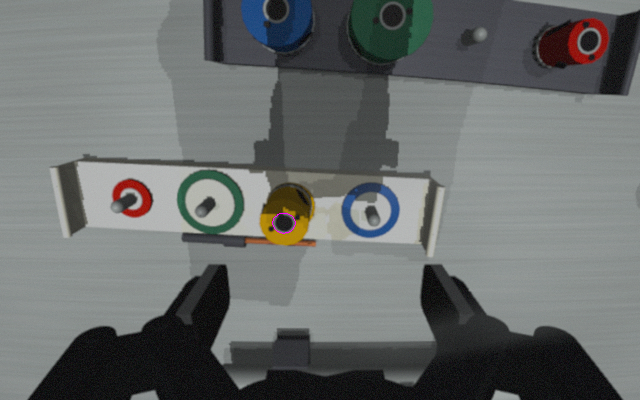

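```bash
python3 - <<'E'
from mv import *; from chk import check
c=(.0013,.0007)
for k in("blue","green"):
    transfer(k,c); release(k)
check(["blue","yellow","green"],"c2")
E
```

```text
blue grip width 0.051258216637055605 ff 38.852510335855186
held 0.05091667317711849 [ 0.04 -0.3  -2.57]
hit True z [0.6327 0.0457 0.1148] [-1.66  0.79  7.54] t 18.8417
green grip width 0.05971675710424751 ff 39.74450811976567
held 0.05963196167726602 [ 0.12  0.48 -2.41]
hit True z [ 0.624  -0.1141  0.115 ] [-1.64  0.96  8.96] t 25.45
blue saw-disc mm [0.  1.2]
yellow saw-disc mm [-1.4 -0.7]
green saw-disc mm [0.2 0.1]
27.6833
```

View pics/c2.png

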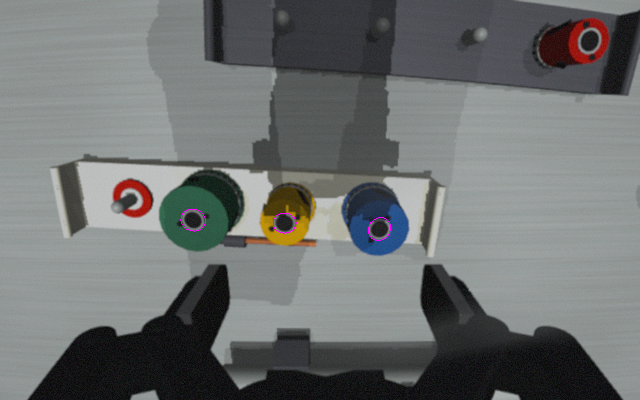

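```bash
python3 - <<'E'
from mv import *; from chk import check
c=np.array((.0013,.0007))
transfer("red",c); release("red")
def nudge(k,err):
    d=DISC[k]+np.array([c[0],0])+[0,c[1]]; a=d+err   # where the saw stands, robot coordinates
    z=ZG+.004
    robot.reach([*a,UP],RD); robot.move_linear([*a,z],feed=.12); robot.gripper_close(40)
    robot.move_linear([*a,z+.006],feed=.03); robot.move_linear([*d,z+.006],feed=.02)
    print(k,robot.move_linear([*d,z-.001],feed=.012,threshold=4),robot.read_tcp_pos().round(4)); release(k)
nudge("yellow",np.array([-.0014,-.0007]))
nudge("blue",np.array([0,.0012]))
check(["blue","yellow","green","red"],"c3")
im=imaging.camera("side"); cv2.imwrite("pics/s3.png",cv2.resize(im[120:270,280:480],(800,600),interpolation=cv2.INTER_CUBIC)[...,::-1])
E
```

```text
red grip width 0.034160920008721916 ff 38.76227304339409
held 0.033522743482449276 [-0.23  0.05 -0.75]
hit True z [ 0.6195 -0.194   0.1146] [-2.62  1.11  9.15] t 35.3333
yellow True [ 0.6281 -0.0342  0.1147]
blue True [0.6325 0.0456 0.1149]
blue saw-disc mm [-0.3 -0.2]
yellow saw-disc mm [-0.3 -0.4]
green saw-disc mm [ 0.2 -0. ]
red saw-disc mm [ 0.2 -1.5]
46.0583
```

View pics/c3.png

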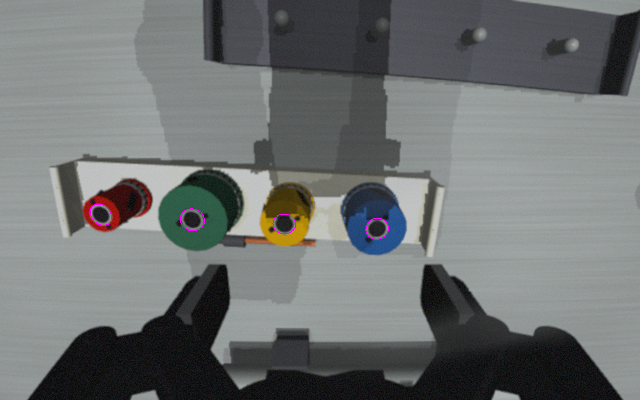

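View pics/s3.png

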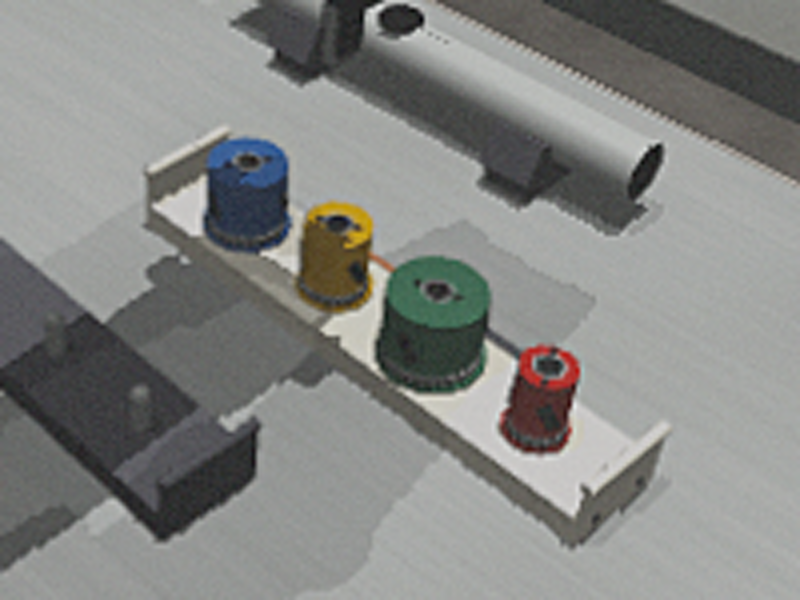

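```bash
python3 - <<'E'
from mv import *
R=R_down(np.pi/2)
def meas(k):
    robot.reach([.60,-.15,.27],R); i=imaging.camera_info("wrist"); im=imaging.camera("wrist")
    p,e=hole_centre(im,i,to_px([*DISC[k],.072],i)[0],.072); r=p[:2]-DISC[k]
    print(k,(r*1000).round(1)); return r
e=meas("red")
if .0007<np.linalg.norm(e)<.003:
    d=DISC["red"]+np.array((.0013,.0007)); a=d+e; z=ZG+.004
    robot.reach([*a,UP],RD); robot.move_linear([*a,z],feed=.12); robot.gripper_close(40)
    robot.move_linear([*a,z+.006],feed=.03); robot.move_linear([*d,z+.006],feed=.02)
    print(robot.move_linear([*d,z-.001],feed=.012,threshold=4),robot.read_tcp_pos().round(4)); release("red")
    meas("red")
print(robot.read_t())
E
```

```text
red [ 0.  -0.5]
46.8083
```

```bash
python3 -c "
from h import *
print(job_done())"
```

```text
the job is handed in; nothing more can be done
None
```

All four hole saws are on their matching discs in the white rack, about 0.5 mm or less off centre by my camera measurements, and the job was handed in at about 47 s; I didn't re-measure the spray can and magnetic square, but no move was planned near them.

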